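# Index the crucible carousel by one hole

### The arm

A 7-joint arm with a two-finger parallel gripper is mounted at the origin on a cart in front of the work surface, level with it; the furniture and walls round the work are solid. World frame = base frame: x ahead of the robot, y to its left, z up, the work surface at z = 0. Lengths are in m, angles in rad, forces in N, time in s.
With the tool pointing down it reaches from about 0.425 to 0.925 m from the base axis. Payload 6.8 kg.
Tool frame: the origin (TCP) lies on the front face of the gripper's body, between the roots of the fingers; the fingertips stand 73 mm ahead of it and the grasp point (between the pads) lies 54 mm ahead of it (env.nose_length is the distance from the TCP to the fingertips, in m); z points along the fingers, y is the direction in which the jaws open and shut (so a half turn about z gives the same grasp; the last joint's range is limited). The gripper opens to 85 mm and grips with 20 to 120 N. Pads are 22 mm wide; open, the fingers measure 114 mm over their backs; the gripper's body (76 mm by 85 mm) begins 54 mm behind the grasp point. The pads swing forward as they close: fully open they stand 13 mm farther back than shut.
Start: joints at [-1.285, 0.477, 0.022, 1.555, -0.011, 1.109, -0.083], TCP at [0.259, 0.623, 0.304] pointing down, gripper open.
Joint ranges: [-2.96, 2.96], [-0.34, 2.1], [-1.41, 1.46], [0.24, 2.44], [-1.37, 4.51], [0.17, 1.92], [-2.96, 2.96]. Speed limits (rad/s): [2.39, 2.39, 3.14, 3.14, 3.14, 3.14, 3.14].

### API

Orientations are given as a unit quaternion [w, x, y, z].
In Python, from cell import env, kin, camera, calibration, job gives the robot as it stands. The module is installed in compiled form; this text tells all that it offers. Calls block until the motion is done:
- env.reach(position, orientation): joint-space move of the TCP to a pose.
- env.movel(position, velocity=0.15, rot=None, stop_force=None): straight line of the TCP; rot=None keeps the orientation; velocity is the mean speed in m/s. With stop_force (N) it stops when the force on the tool has changed by that much, and returns True; else False.
- env.goto_joints(angles): joint-space move.
- env.grip(opening, f_grip=None): finger opening in m; f_grip is the grip in N (None keeps the last); returns when the fingers have stopped.
- env.dwell(seconds).
- kin.inverse_kinematics(position, orientation): joint angles nearest the present ones, or None.
- env.get_state(): the state.
- camera(name): name is "side" or "top"; returns (picture, depth): 384x512x3 uint8, blue, green, red; 384x512 float32, m along the optical axis (not along the pixel's ray), 0 where there is no reading.
- calibration(name): a dict with "fx", "fy", "cx", "cy" (pixels), "k1" (the pictures are not rectified: a ray, as slopes to the right and down, at radius r is drawn at 1 + k1 r^2 times it, then the intrinsics apply), "rvec" (rotation vector, rad) and "tvec" (3), from world to camera coordinates, as OpenCV has them. Camera axes: x right, y down, z forward; pixel columns grow to the right and rows downward; lengths in m; the calibration is good to about 2 mm. A picture is of the moment at which its call begins. calibration takes no time and is no camera call.
A pose or a line that the arm cannot do raises env.PlanningError and nothing moves.
- job.job_done(): hands the job in, once; it reports no verdict.
The state is a dict: "time": time; "qpos": joint angles; "joint_velocities": joint speeds; "joint_torque": joint torques, N m; "tcp_pos": TCP position; "orientation": TCP orientation; "force": force on the tool from outside, world axes, zero at the start; "torque": the same for the moment, N m; "opening": finger opening in m.
Only numpy, scipy, OpenCV 4.12 (cv2) and the standard library are available. Lean on these libraries where they do the work, as an engineer would, in place of code of your own. Each camera call takes 0.05 s, during which the arm holds its last target. There are 200 camera calls.

### The job

Move the crucible carousel on by one place, without grasping or lifting anything: with the fingertips gently press the black-capped plunger down until its tooth is free of the metal ring, keep it in and push it round clockwise (seen from above) to the very next hole, then let go so that the tooth springs up and locks there. Never turn the table the wrong way or past that hole to another; the crucibles stay in their seats and the bottles and flask beside it stay where they are.

Things in the scene. Friction and masses are not known exactly. Their poses are not given: they have to be found in the camera images.
- carousel: Crucible carousel, fixed to the table; origin on its vertical axis at table height, z up, x towards the hole where the tooth starts. Round dark base 260 mm across, 8 mm thick; over its edge on pillars a fixed metal index ring, radii 108 to 128 mm, underside 34 mm and top 42 mm above the table, cut through by six holes (gaps 14 mm wide), 60 degrees apart.
- hub (a point): Centre of the turntable: on the carousel's axis, top of the hub nut, 29 mm above the table. The turntable is the round grey plate (200 mm across, top at 16 mm) inside the index ring, with six raised seats 52 mm from the axis, four of them holding crucibles. Nothing on it but the plunger's cap is higher than 59 mm.
- cap (a point): Centre of the dish floor in the plunger's round black cap; z up, x outward from the carousel's axis. The plunger stands on the turntable 88 mm from the axis and goes round with it. Cap 54 mm across; dish 46 mm across inside, 5 mm deep, floor 75 mm above the table at rest (rim 80 mm). The fingertip need not turn with the cap.
- tooth (a point): Middle of the outer part of the plunger's tooth, 118 mm from the axis, 38 mm above the table when up. The tooth is a round steel bar 9 mm thick that points outward from the stem into a hole of the ring and locks the turntable. Between holes the spring holds it against the ring's underside; released within 4 mm of a hole's middle it springs up and centres itself.
- next_hole (a point): Middle of the index ring's next hole clockwise (seen from above), 118 mm from the axis, at the ring's top face, 42 mm above the table. Fixed; the tooth belongs here at the end.
- turntable (a joint): Angle of the turntable, rad, growing clockwise seen from above: 0 at the start, tooth in its first hole; 1.047 with the tooth in the next hole. Locked it has about 0.02 rad of play either way. Unlocked it turns with about 1 to 2 N at the cap, so a fingertip pressing in the dish takes it along by friction or against the rim, and it stays where left.
- plunger (a joint): How far the plunger is pushed down, m: 0 up in a hole; from 0.0085 the tooth is free below the ring; 0.014 hard stop; negative if pulled up. The spring pushes back with about 0.45 N per mm (5 N at 11 mm); no more than 32 N may be put on it.
- crucible0: White porcelain crucible with lid, 45 mm across, 43 mm tall, standing loose in a seat of the turntable; origin at its underside, 16 mm above the table. It rides along and is left alone.
- seat0 (a point): Centre of the seat of crucible0 on the turntable, at the crucible's underside; goes round with the turntable.
- crucible1: White porcelain crucible with lid, 45 mm across, 43 mm tall, standing loose in a seat of the turntable; origin at its underside, 16 mm above the table. It rides along and is left alone.
- seat1 (a point): Centre of the seat of crucible1 on the turntable, at the crucible's underside; goes round with the turntable.
- crucible2: White porcelain crucible with lid, 45 mm across, 43 mm tall, standing loose in a seat of the turntable; origin at its underside, 16 mm above the table. It rides along and is left alone.
- seat2 (a point): Centre of the seat of crucible2 on the turntable, at the crucible's underside; goes round with the turntable.
- crucible3: White porcelain crucible with lid, 45 mm across, 43 mm tall, standing loose in a seat of the turntable; origin at its underside, 16 mm above the table. It rides along and is left alone.
- seat3 (a point): Centre of the seat of crucible3 on the turntable, at the crucible's underside; goes round with the turntable.
- dropper_bottle: Bystander left of the carousel: amber dropper bottle with a red rubber bulb, 38 mm across, 109 mm tall; loose; origin at its underside. Leave it alone.
- weighing_bottle: Bystander left of the carousel: clear glass weighing bottle with a ground lid, 37 mm across, 71 mm tall; loose; origin at its underside. Leave it alone.
- small_flask: Bystander left of the carousel: small stoppered conical glass flask, 54 mm across, 103 mm tall; loose; origin at its underside. Leave it alone.

How it is judged:
By the outcome, as a careful person would: the job done as asked, in the order asked, and still so for the second after the job is handed in, with the robot touching nothing.
It also fails if it takes over 35 s, if anything falls off the work surface, if the arm or the gripper's body presses on something with over 40 N, if the wrist force passes 120 N, or if a joint passes its speed limit or range.

## Working session

There is one attempt and no reset: what is moved stays moved. The work goes in short steps, each a Python script; the robot and the scene stay as the last script left them, time stands still between calls to the robot, and variables do not carry over. Pictures are saved under pics/ and viewed, about 8 in all and at most 12, crops included, and the job is handed in when it is done.

```bash
mkdir -p pics; cat > h.py <<'E'
import numpy as np, cv2
from cell import env, kin, camera, calibration, job
def w2p(n,P):
    c=calibration(n);R=cv2.Rodrigues(np.array(c['rvec'],float))[0]
    p=np.atleast_2d(P)@R.T+np.ravel(c['tvec']);s=p[:,:2]/p[:,2:];s=s*(1+c['k1']*(s**2).sum(1,keepdims=True))
    return s*[c['fx'],c['fy']]+[c['cx'],c['cy']]
def rays(n,uv):
    c=calibration(n);R=cv2.Rodrigues(np.array(c['rvec'],float))[0]
    d=(np.atleast_2d(uv)-[c['cx'],c['cy']])/[c['fx'],c['fy']];s=d.copy()
    for _ in range(20): s=d/(1+c['k1']*(s**2).sum(1,keepdims=True))
    return -R.T@np.ravel(c['tvec']), np.c_[s,np.ones(len(s))]@R
def onz(n,uv,z):
    o,r=rays(n,uv);return o+r*((z-o[2])/r[:,2])[:,None]
def depthpts(n,uv,D):
    o,r=rays(n,uv);uv=np.atleast_2d(uv).astype(int);return o+r*D[uv[:,1],uv[:,0]][:,None]
E
python3 - <<'E'
from h import *
for n in('top','side'):
    p,d=camera(n);cv2.imwrite(f'pics/{n}0.png',p);np.save(f'{n}0.npy',d)
    o,r=rays(n,[[256,192]]);print(n,o,r,calibration(n)['fx'])
print(env.get_state())
E
```

```text
top [0.49405223 0.1635625  0.94443499] [[ 0.08200658 -0.01052787 -0.99663847]] 435.3976981643974
side [ 0.50828707 -0.53073858  0.66002378] [[ 0.06727131  0.75911083 -0.64749725]] 397.1629275979049
{'time': 0.1, 'qpos': array([-1.28508639,  0.47773171,  0.02234502,  1.55638368, -0.01149673,
        1.1093264 , -0.08313787]), 'joint_velocities': array([-0.0001283 , -0.00148277,  0.00027608, -0.00193119, -0.00071762,
        0.00050367, -0.00117294]), 'joint_torque': array([ 4.14106878e-03, -5.97754562e+01,  1.61360152e+00, -2.81950843e+01,
        1.28063135e-02,  5.10456463e-03,  9.05502446e-06]), 'tcp_pos': array([0.25884247, 0.62292567, 0.30300019]), 'orientation': array([-1.03885640e-04,  1.95644195e-01,  9.80674568e-01, -8.54153964e-04]), 'force': array([-1.2244034 , -0.85907551, -0.19100654]), 'torque': array([-0.00143129, -0.05067723,  0.02332467]), 'opening': 0.08510506037499853}
```

View pics/top0.png

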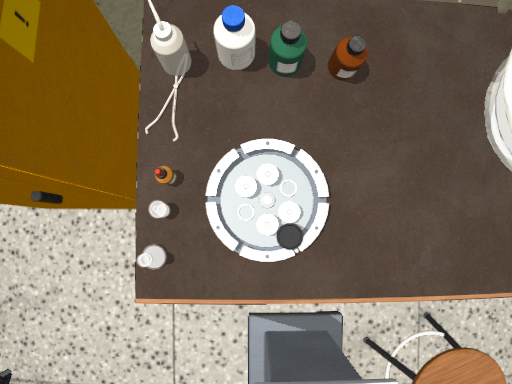

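View pics/side0.png

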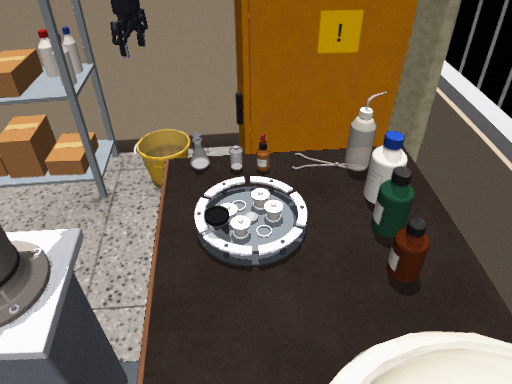

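The top picture shows the carousel's hub at about (267,200) and the black cap at about (289,236), with the bystanders to the left around columns 150–165. I'll enlarge the carousel and compute positions from it.

```bash
python3 - <<'E'
from h import *
p=cv2.imread('pics/top0.png');d=np.load('top0.npy')
c=cv2.resize(p[132:268,200:336],None,fx=4.4,fy=4.4,interpolation=cv2.INTER_CUBIC)
cv2.imwrite('pics/crop.png',c)
print('hub',onz('top',[[267,200]],.029),depthpts('top',[[267,200]],d))
# dark cap blob via 3D height
v,u=np.mgrid[125:275,195:345];uv=np.c_[u.ravel(),v.ravel()]
P=depthpts('top',uv,d);m=(P[:,2]>.068)&(P[:,2]<.09)
print('cap',m.sum(),np.median(P[m],0),P[m].mean(0),P[m].min(0),P[m].max(0),uv[m].mean(0))
r=(P[:,2]>.036)&(P[:,2]<.046)&(p[uv[:,1],uv[:,0]].min(1)>150)
Q=P[r]
from scipy.optimize import least_squares
q=Q[:,:2]
for _ in range(3):
    f=least_squares(lambda x:np.maximum(np.abs(np.hypot(*(q-x).T)-.118)-.010,0),[*q.mean(0)],loss='soft_l1',f_scale=.002).x
    q=q[np.abs(np.hypot(*(q-f).T)-.118)<.014]
print('ring centre',f,len(q))
a=np.degrees(np.arctan2(*(q-f).T[::-1]))
h=np.histogram(a%60,30,(0,60))[0];print(h)
E
```

```text
hub [[0.55245157 0.13072681 0.029     ]] [[0.55242546 0.13074149 0.02940932]]
cap 571 [0.47743135 0.08670064 0.07607792] [0.47690635 0.08691669 0.07652163] [0.45172825 0.06096706 0.07075802] [0.50339974 0.11303917 0.08355359] [289.92469352 236.30823117]
ring centre [0.55325228 0.13125257] 3094
[114 114 116 120 119 121 115 119 116 117 119 108 110  15   8   5  54 112
 108 115 111 119 117 121 112 118 119 125 116 111]
```

View pics/crop.png

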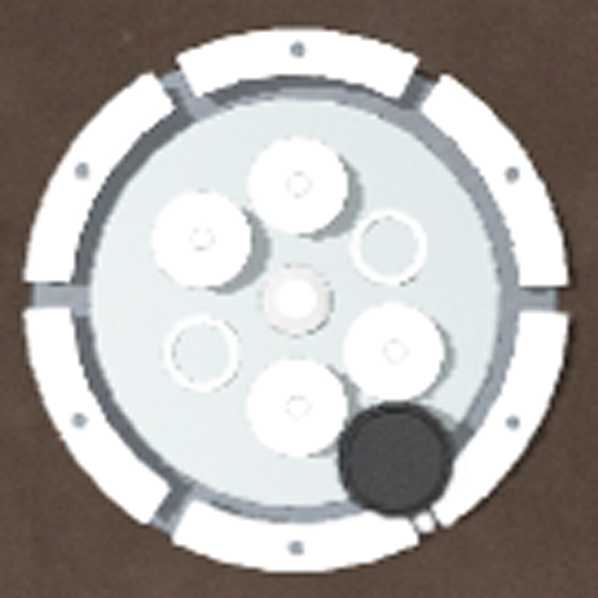

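The measurements hold together: ring centre (0.553, 0.131), cap at (0.477, 0.087), which is 88.3 mm from the axis as it must be. The cap sits at −150°, and the ring gaps fall at about 30° modulo 60°. Clockwise is towards +y, with the goal at +150°. Next I check IK along the arc.

```bash
cat >> h.py <<'E'
C=np.array([.5531,.1311]);A0=np.radians(-150.0)
def quat(psi): return np.array([0,np.cos(psi/2),np.sin(psi/2),0])   # tool x=(cos psi,sin psi), z down
def pose(th,z,psi0,dt=0,dr=0):
    "th clockwise; dt tangential lead (cw), dr radial offset; z of fingertips"
    a=A0-th;e=np.array([np.cos(a),np.sin(a)]);t=np.array([e[1],-e[0]])
    xy=C+e*(.088+dr)+t*dt
    return np.r_[xy,z+env.nose_length],quat(psi0-th)
E
python3 - <<'E'
from h import *
s=env.get_state();print(env.nose_length,quat(2*np.arctan2(s['orientation'][2],s['orientation'][1])),s['orientation'])
for k in range(-4,4):
    psi=A0+k*np.pi/2
    print(k,[ (lambda q: None if q is None else np.round(q,2))(kin.inverse_kinematics(*pose(th,z,psi))) for th,z in((0,.15),(0,.064),(.52,.064),(1.05,.064))])
E
```

```text
0.0726 [0.         0.19564427 0.98067493 0.        ] [-1.03885640e-04  1.95644195e-01  9.80674568e-01 -8.54153964e-04]
-4 [array([-0.45,  0.27,  0.16,  2.09, -0.06,  0.79,  1.85]), array([-0.36,  0.41,  0.06,  2.14, -0.04,  0.59,  1.83]), array([-0.52,  0.41,  0.14,  2.15, -0.1 ,  0.59,  1.27]), array([-0.64,  0.45,  0.2 ,  2.1 , -0.15,  0.61,  0.71])]
-3 [array([-1.24,  0.62,  1.29,  2.13, -0.74,  0.96, -2.15]), array([-1.18,  0.88,  1.27,  2.19, -1.09,  0.98, -1.87]), array([-0.24,  0.42, -0.19,  2.13,  0.14,  0.6 ,  2.61]), array([-0.38,  0.44, -0.12,  2.08,  0.09,  0.62,  2.06])]
-2 [array([-0.84,  0.31,  0.64,  2.11, -0.26,  0.79, -1.09]), array([-0.73,  0.46,  0.53,  2.16, -0.4 ,  0.61, -0.96]), array([-0.89,  0.48,  0.61,  2.17, -0.47,  0.62, -1.51]), array([-1.33,  0.92,  1.26,  2.13, -1.1 ,  1.02, -1.53])]
-1 [array([-0.66,  0.28,  0.42,  2.1 , -0.16,  0.79,  0.38]), array([-0.58,  0.43,  0.33,  2.16, -0.25,  0.59,  0.45]), array([-0.72,  0.44,  0.38,  2.16, -0.29,  0.59, -0.12]), array([-0.84,  0.48,  0.46,  2.11, -0.36,  0.63, -0.66])]
0 [array([-0.45,  0.27,  0.16,  2.09,
[... 202 characters left out ...]
rray([-1.24,  0.62,  1.29,  2.13, -0.74,  0.96, -2.15]), array([-1.18,  0.88,  1.27,  2.19, -1.09,  0.98, -1.87]), array([-0.24,  0.42, -0.19,  2.13,  0.14,  0.6 ,  2.61]), array([-0.38,  0.44, -0.12,  2.08,  0.09,  0.62,  2.06])]
2 [array([-0.84,  0.31,  0.64,  2.11, -0.26,  0.79, -1.09]), array([-0.73,  0.46,  0.53,  2.16, -0.4 ,  0.61, -0.96]), array([-0.89,  0.48,  0.61,  2.17, -0.47,  0.62, -1.51]), array([-1.33,  0.92,  1.26,  2.13, -1.1 ,  1.02, -1.53])]
3 [array([-0.66,  0.28,  0.42,  2.1 , -0.16,  0.79,  0.38]), array([-0.58,  0.43,  0.33,  2.16, -0.25,  0.59,  0.45]), array([-0.72,  0.44,  0.38,  2.16, -0.29,  0.59, -0.12]), array([-0.84,  0.48,  0.46,  2.11, -0.36,  0.63, -0.66])]
```

```bash
echo 'PSI=A0-np.pi/2' >> h.py; python3 - <<'E'
from h import *
env.grip(0,20)
env.reach(*pose(0,.16,PSI))
p,q=pose(0,.092,PSI);env.movel(p,.12,rot=q)
s=env.get_state();print(s['time'],s['tcp_pos']-p,s['force'],s['opening'],s['qpos'].round(2))
p,_=camera('side');cv2.imwrite('pics/side1.png',cv2.resize(p[120:270,150:350],None,fx=4,fy=4,interpolation=cv2.INTER_CUBIC))
E
```

```text
3.675 [0.00036924 0.00013387 0.00034727] [ 0.50707911 -0.29715422  0.33617148] -1.1536998498853516e-05 [-0.62  0.38  0.38  2.14 -0.23  0.65  0.44]
```

View pics/side1.png

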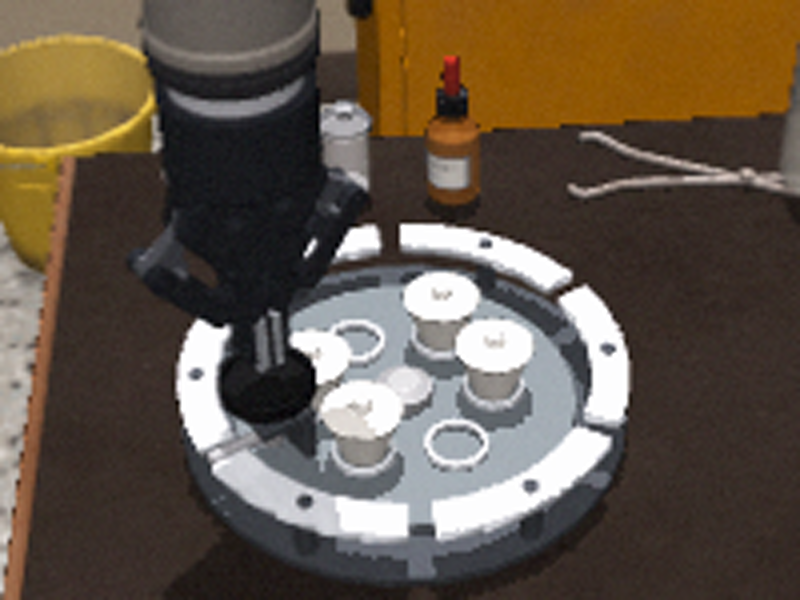

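The fingers are centred over the cap dish (crop 268,375). Next: enter the dish, touch the leading rim, then press down.

```bash
python3 - <<'E'
from h import *
def go(th,z,dt,v,sf=None):
    p,q=pose(th,z,PSI,dt);r=env.movel(p,v,rot=q,stop_force=sf);s=env.get_state()
    e=s['tcp_pos']-pose(th,z,PSI,0)[0];a=A0-th;t=np.array([np.sin(a),-np.cos(a)])
    print(r,round(s['time'],2),'tipz',round(s['tcp_pos'][2]-env.nose_length,4),'lead',round(e[:2]@t,4),'F',s['force'].round(2));return s
go(0,.092,3,.1) if 0 else go(0,.092,.003,.05)
go(0,.0778,.003,.03,1.5)
s=go(0,.0778,.013,.02,2.)
E
```

```text
False 3.98 tipz 0.0925 lead 0.0033 F [-0.67 -0.01  0.85]
False 4.6 tipz 0.0776 lead 0.0029 F [-0.42  0.38 -0.31]
False 5.25 tipz 0.0778 lead 0.0131 F [ 0.64 -0.68  1.23]
```

```bash
cat >> h.py <<'E'
def go(th,z,dt,v,sf=None):
    p,q=pose(th,z,PSI,dt);r=env.movel(p,v,rot=q,stop_force=sf);s=env.get_state()
    e=s['tcp_pos']-pose(th,z,PSI,0)[0];a=A0-th;t=np.array([np.sin(a),-np.cos(a)])
    print(r,round(s['time'],2),'tipz',round(s['tcp_pos'][2]-env.nose_length,4),'lead',round(e[:2]@t,4),'F',s['force'].round(2),'Ft',round(s['force'][:2]@t,2),flush=True);return s
E
python3 - <<'E'
from h import *
go(0,.0778,.008,.03)
go(0,.068,.008,.02,2.)
p,_=camera('side');cv2.imwrite('pics/side2.png',cv2.resize(p[150:250,175:325],None,fx=5,fy=5,interpolation=cv2.INTER_CUBIC))
E
```

```text
False 5.57 tipz 0.0778 lead 0.0076 F [-0.56 -0.27 -0.86] Ft 0.05
True 6.01 tipz 0.0692 lead 0.008 F [0.08 0.41 3.07] Ft 0.32
```

View pics/side2.png

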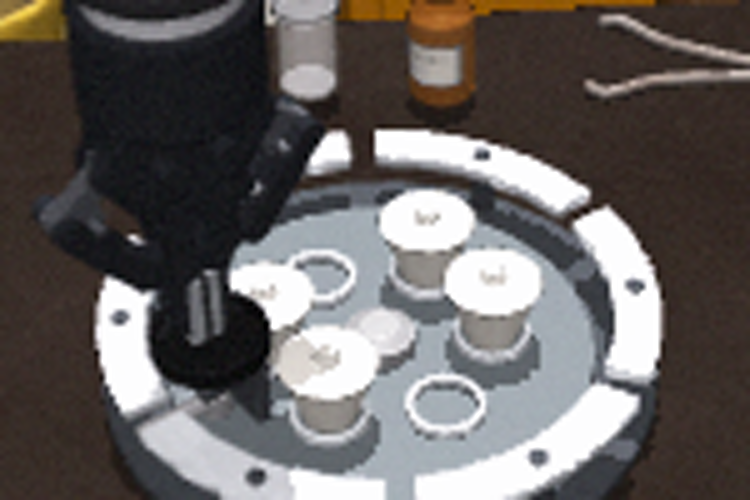

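```bash
python3 - <<'E'
from h import *
go(0,.0635,.008,.02)
for d in (8,16,24,32,40,48): go(np.radians(d),.0635,.008,.03)
p,d=camera('side');cv2.imwrite('pics/side3.png',cv2.resize(p[150:270,175:325],None,fx=5,fy=5,interpolation=cv2.INTER_CUBIC))
p,d=camera('top');cv2.imwrite('pics/top3.png',cv2.resize(p[132:268,200:336],None,fx=4.4,fy=4.4,interpolation=cv2.INTER_CUBIC))
E
```

```text
False 6.5 tipz 0.0635 lead 0.008 F [0.42 1.1  5.57] Ft 0.74
False 7.06 tipz 0.0636 lead 0.0082 F [1.08 1.65 5.12] Ft 1.13
False 7.62 tipz 0.0636 lead 0.0083 F [-0.61  0.47  4.92] Ft 0.61
False 8.18 tipz 0.0635 lead 0.0083 F [-0.26  1.28  4.85] Ft 1.3
False 8.73 tipz 0.0635 lead 0.0083 F [-0.33 -0.08  4.55] Ft -0.09
False 9.29 tipz 0.0635 lead 0.0083 F [-1.4   0.59  6.24] Ft 0.34
False 9.85 tipz 0.0634 lead 0.0083 F [0.58 1.44 5.34] Ft 1.55
```

View pics/side3.png

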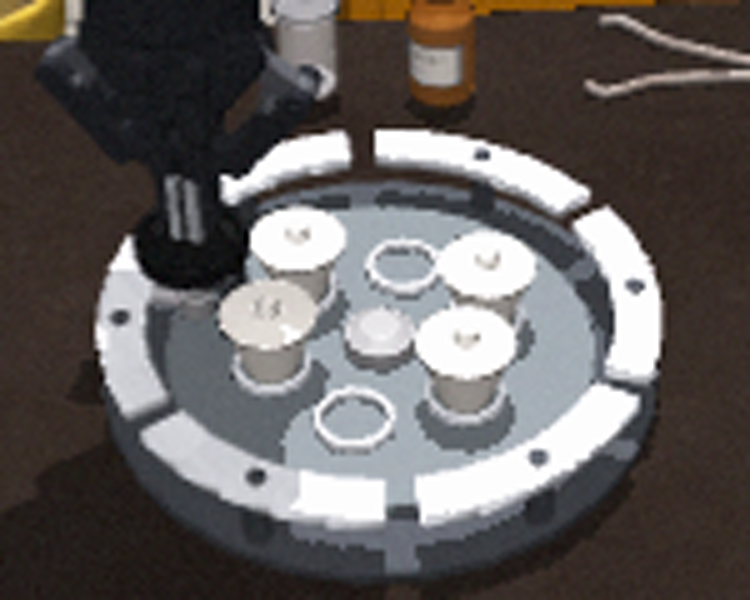

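View pics/top3.png

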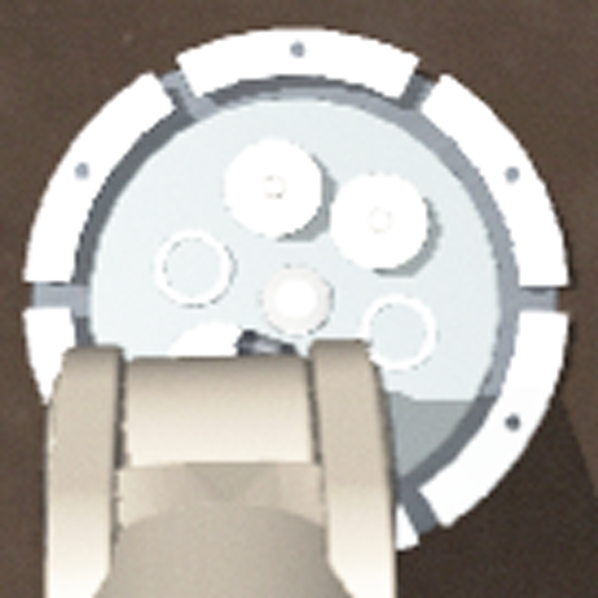

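The top picture's empty seat rings moved from (389,247)/(201,352) to (396,331)/(195,267). That is a 46.8° clockwise turn against 48° commanded, so the lag is only about 1.2°. Force is about 5 N and the crucibles are seated. I'll continue to about 60°.

```bash
python3 - <<'E'
from h import *
for d in (55,61): go(np.radians(d),.0635,.008,.03)
p,d=camera('top');cv2.imwrite('pics/top4.png',cv2.resize(p[132:268,200:336],None,fx=4.4,fy=4.4,interpolation=cv2.INTER_CUBIC))
E
```

```text
False 10.46 tipz 0.0634 lead 0.0083 F [-0.89  1.21  5.17] Ft 0.72
False 10.92 tipz 0.0635 lead 0.0084 F [-0.43  1.19  5.34] Ft 0.8
```

View pics/top4.png

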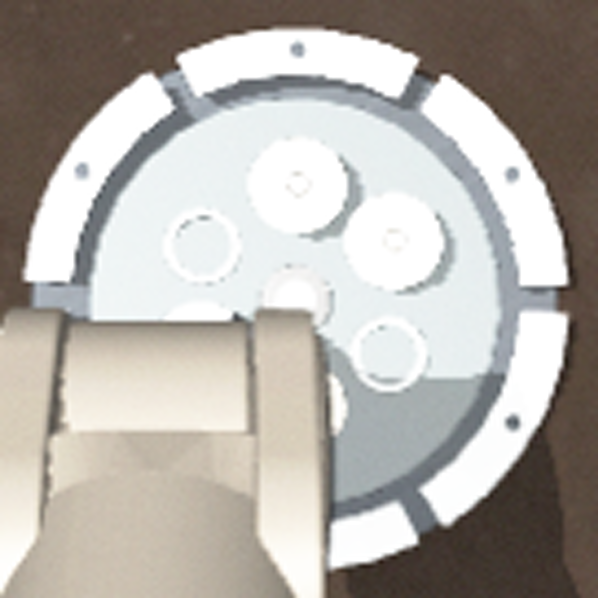

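The seat pattern now lies on its starting positions with 6-fold symmetry: knob (298,183), empty seats (201,247) and (389,353). So the turn is 60° within about 0.5°, and I can release straight up.

```bash
python3 - <<'E'
from h import *
t=np.radians(61)
go(t,.073,.008,.02)
go(t,.078,.006,.02)
go(t,.20,.006,.12)
env.reach([.42,-.25,.30],quat(PSI))
print(env.get_state()['time'])
p,d=camera('top');cv2.imwrite('pics/top5.png',cv2.resize(p[132:268,130:336],None,fx=3.8,fy=4,interpolation=cv2.INTER_CUBIC))
v,u=np.mgrid[125:275,195:345];uv=np.c_[u.ravel(),v.ravel()]
P=depthpts('top',uv,d);m=(P[:,2]>.068)&(P[:,2]<.09)
e=np.median(P[m],0);print('cap',m.sum(),e,P[m][:,2].max(),np.hypot(*(e[:2]-C)),np.degrees(np.arctan2(e[1]-C[1],e[0]-C[0])))
p,d=camera('side');cv2.imwrite('pics/side5.png',cv2.resize(p[130:270,150:350],None,fx=4,fy=4,interpolation=cv2.INTER_CUBIC))
E
```

```text
False 11.59 tipz 0.0729 lead 0.0078 F [-0.09  0.68  1.3 ] Ft 0.54
False 12.01 tipz 0.078 lead 0.0059 F [ 0.17  0.85 -0.9 ] Ft 0.82
False 13.18 tipz 0.1993 lead 0.0057 F [-0.   -0.19  1.03] Ft -0.16
14.9
cap 573 [0.47769805 0.17441396 0.07589827] 0.08367516954944854 0.08695719593051633 150.12518137510565
```

View pics/top5.png

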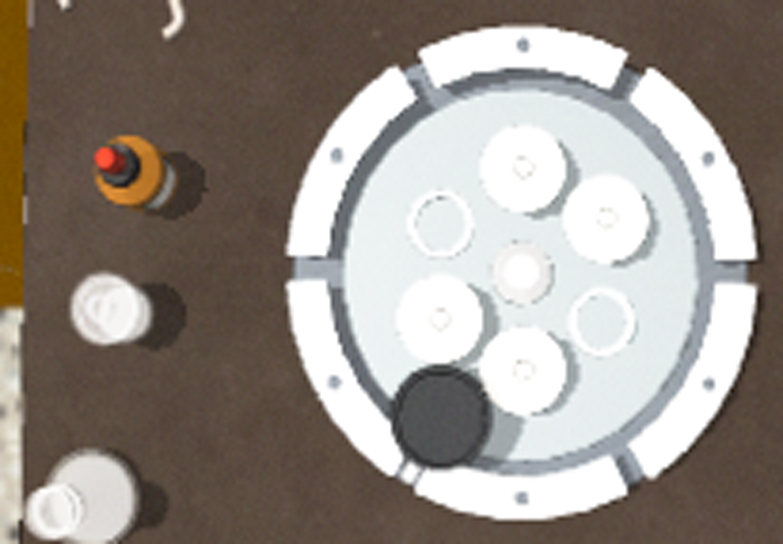

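View pics/side5.png

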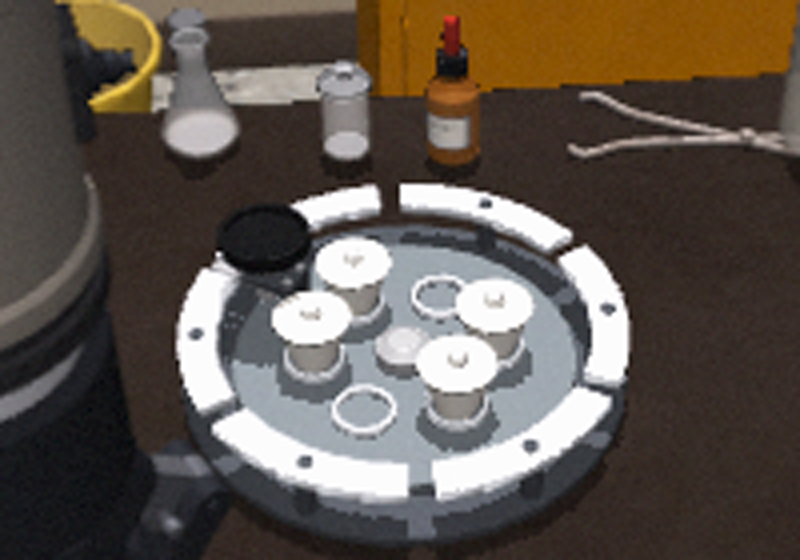

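The cap now stands at 150.1° and is back at its rest height (0.0759 m, against 0.0761 m before). In the top view the tooth shows in the 7 o'clock hole at (411,470). The crucibles are in their seats, the bottles stand where they were, and the arm is clear.

```bash
python3 -c "
from h import *
job.job_done();print(env.get_state()['time'])"
```

```text
the job is handed in; nothing more can be done
the job is handed in; nothing more can be done
```

The carousel has moved on by one hole clockwise, the tooth is locked there, and the job is handed in. With the fingers shut I pressed the plunger down about 11.5 mm at roughly 5 N and pushed it round. At about 60° I let it spring up and moved the arm clear, at about 15 s on the robot's clock.

**Last checks:**
- **Position:** the cap is at 150.1° (goal 150°) and back at its rest height of 0.076 m. The tooth shows in the next hole in the top view.
- **Surroundings:** all four crucibles are in their seats and both bottles and the flask look undisturbed.
- **Disagreements:** an early sideways touch for the rim found no contact, and it proved unnecessary because friction carried the cap along. The final cap radius read 87.0 mm against the 88 mm given, which is within the 2 mm calibration tolerance.

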